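# Find the battery cell hidden in one of three tubs and put it on charge

## Robot

A 6-joint arm with a two-finger parallel gripper is mounted at the origin on the work surface. World frame = base frame: x ahead of the robot, y to its left, z up, the work surface at z = 0. Lengths are in mm, angles in rad, forces in N, time in s.
With the tool pointing down it reaches from about 350 to 850 mm from the base axis. Payload 8.1 kg.
Tool frame: the origin (TCP) lies midway between the tips of the shut fingers; the grasp point (between the pads) lies 19 mm behind it; x points along the fingers, y is the direction in which the jaws open and shut, and the axes are right-handed (so a half turn about x gives the same grasp; the last joint's range is limited). The gripper opens to 93 mm and grips with 3 to 60 N. Pads are 15 mm wide; open, the fingers measure 128 mm over their backs; the gripper's body (75 mm by 188 mm) begins 65 mm behind the grasp point.
Start: joints at [-1.284, 0.13, 1.488, -0, 1.523, -0.085], TCP at [217.996, -559.002, 218.635] pointing down, gripper open.
Joint ranges: [-2.96, 2.96], [-0.89, 2.26], [0.02, 2.5], [-1.34, 4.48], [0, 2.73], [-2.66, 2.66]. Speed limits (rad/s): [2.39, 2.39, 2.79, 3.14, 3.14, 3.14].

## Interface

Orientations are given as a rotation vector (axis times angle).
In Python, from cell import bot gives the robot as it stands.
- The arm moves only by the tool drive_tool, never from a script. Its arguments are lists of equal length, an entry for each row: "gripper": the finger opening in cm, from 0 to 9.3; "translation": the shift along the tool's x, y, z in cm, a list of three; "rotation": the turn, a rotation vector about the tool's x, y, z in degrees, a list of three. In form: {"gripper": [gripper, ...], "translation": [[tx, ty, tz], ...], "rotation": [[wx, wy, wz], ...]}. A call has 1 to 20 rows; each row is the pose to reach, as a shift and turn from the pose commanded when the call began, along the tool's axes at that moment; what a row does not reach only later rows make up. A row lasts 1/10 s, in which the tool goes at most 50 mm and 8.59 degrees, less where a joint would pass 70% of its speed; a pose out of reach is approached as far as the arm can. A call with a gripper value outside its range is refused whole. The fingers move at their own pace and stop on an object; "newtons" is the grip in N (left out, the last holds). Time passes only in rows, so rows that repeat a pose let the fingers close. It gives the time, the measured TCP pose, the force and the opening at its end, in the units of the state.
- bot.observe(): the state, without advancing time (a new reading comes with each control period).
- bot.snapshot(name): name is "scene" or "top" or "wrist"; returns a dict with "frame" (480x640x3 uint8, red, green, blue), "range_z" (480x640 float32, mm along the optical axis (not along the pixel's ray), 0 where there is no reading), "fovy" (degrees; the focal length in pixels is half the picture's height over the tangent of half this angle, whatever the lens; pixels are square), "cx", "cy" (the principal point, pixels), "dist_coeffs" ([k1, k2, p1, p2, k3] as OpenCV has them; the pictures are not rectified), "R" (3x3) and "t" (3): a world point X has camera coordinates R X + t. Camera axes: x right, y down, z forward; pixel columns grow to the right and rows downward; lengths in mm; the calibration is good to about 2 mm. A picture is of the moment at which its call begins.
- bot.finish_job(): hands the job in, once; it reports no verdict.
The state is a dict: "time_s": time; "joint_positions": joint angles; "joint_velocities": joint speeds; "joint_efforts": joint torques, N m; "tool_pos": TCP position; "tool_rot": TCP orientation; "contact_force": force on the tool from outside, world axes, zero at the start; "ft_torque": the same for the moment, N m; "width": finger opening in mm.
Only numpy, scipy, OpenCV 4.12 (cv2) and the standard library are available. Lean on these libraries where they do the work, as an engineer would, in place of code of your own. Each camera call takes 0.05 s, during which the arm holds its last target.

## Task

One of the three identical lidded tubs on the desk holds the orange battery cell. Lift the lids one by one until you find it, take the cell out and set it down gently on the charger's brass plate, so that its weight alone holds the plate fully down. Opened lids may stay open; leave the other things on the desk where they are.

Things in the scene. Friction and masses are not known exactly. Their poses are not given: they have to be found in the camera images.
- tub_a: Tub a, one of three identical opaque grey tubs with a blue hinged lid, fixed to the desk: 115 x 140 x 75 mm (x, y, z) outside, 5 mm walls, inner floor 5 mm above the desk. Origin at the centre of its underside; x points away from the robot to the hinge side, y along the hinge, z up (turned a little about z).
- tub_a_in (a point): Centre of this tub's inner floor. In one of the tubs (any of the three) the orange battery cell stands here: upright cylinder, 50 mm in diameter, 60 mm high, 0.25 to 0.5 kg, within 6 mm of the centre along x and 9 mm along y; its pose is not reported. In the two others lies a loose flat black rubber disc instead, 50 mm in diameter, 10 mm thick.
- lid_a_handle (a point): Grip point of the black round knob on the blue lid of tub a: knob head 28 mm in diameter and 16 mm high, this point at the middle of the head, 35 mm above the lid's upper face, 30 mm from the lid's near edge (on the side away from the hinge).
- lid_a (a joint): Angle of the lid of tub a: 0 shut, grows as it opens, 1.9 rad is the stop. The hinge axis runs along the tub's y, 57.5 mm to +x of the tub's origin and 75.5 mm above it; with the lid shut the knob's grip point lies 85 mm to -x of the axis and 43 mm above it. The light lid (0.12 kg, 8 mm thick) falls shut when let go below about 1.5 rad and falls open to the stop beyond about 1.6 rad.
- tub_b: Tub b, one of three identical opaque grey tubs with a blue hinged lid, fixed to the desk: 115 x 140 x 75 mm (x, y, z) outside, 5 mm walls, inner floor 5 mm above the desk. Origin at the centre of its underside; x points away from the robot to the hinge side, y along the hinge, z up (turned a little about z).
- tub_b_in (a point): Centre of this tub's inner floor. In one of the tubs (any of the three) the orange battery cell stands here: upright cylinder, 50 mm in diameter, 60 mm high, 0.25 to 0.5 kg, within 6 mm of the centre along x and 9 mm along y; its pose is not reported. In the two others lies a loose flat black rubber disc instead, 50 mm in diameter, 10 mm thick.
- lid_b_handle (a point): Grip point of the black round knob on the blue lid of tub b: knob head 28 mm in diameter and 16 mm high, this point at the middle of the head, 35 mm above the lid's upper face, 30 mm from the lid's near edge (on the side away from the hinge).
- lid_b (a joint): Angle of the lid of tub b: 0 shut, grows as it opens, 1.9 rad is the stop. The hinge axis runs along the tub's y, 57.5 mm to +x of the tub's origin and 75.5 mm above it; with the lid shut the knob's grip point lies 85 mm to -x of the axis and 43 mm above it. The light lid (0.12 kg, 8 mm thick) falls shut when let go below about 1.5 rad and falls open to the stop beyond about 1.6 rad.
- tub_c: Tub c, one of three identical opaque grey tubs with a blue hinged lid, fixed to the desk: 115 x 140 x 75 mm (x, y, z) outside, 5 mm walls, inner floor 5 mm above the desk. Origin at the centre of its underside; x points away from the robot to the hinge side, y along the hinge, z up (turned a little about z).
- tub_c_in (a point): Centre of this tub's inner floor. In one of the tubs (any of the three) the orange battery cell stands here: upright cylinder, 50 mm in diameter, 60 mm high, 0.25 to 0.5 kg, within 6 mm of the centre along x and 9 mm along y; its pose is not reported. In the two others lies a loose flat black rubber disc instead, 50 mm in diameter, 10 mm thick.
- lid_c_handle (a point): Grip point of the black round knob on the blue lid of tub c: knob head 28 mm in diameter and 16 mm high, this point at the middle of the head, 35 mm above the lid's upper face, 30 mm from the lid's near edge (on the side away from the hinge).
- lid_c (a joint): Angle of the lid of tub c: 0 shut, grows as it opens, 1.9 rad is the stop. The hinge axis runs along the tub's y, 57.5 mm to +x of the tub's origin and 75.5 mm above it; with the lid shut the knob's grip point lies 85 mm to -x of the axis and 43 mm above it. The light lid (0.12 kg, 8 mm thick) falls shut when let go below about 1.5 rad and falls open to the stop beyond about 1.6 rad.
- charger: Charger, fixed to the desk: low black base 115 x 140 x 22 mm with a 70 mm high grey back panel, 12 mm thick, along its far (+x) edge. Origin at the centre of its underside; x points to the panel.
- plate_top (a point): Centre of the upper face of the charger's round brass charging plate (88 mm in diameter, 36 mm above the desk when empty). It moves down with the plate; z up.
- charge_plate (a joint): How far the sprung charging plate is pressed down: 0 empty, 0.008 m fully down. About 1.5 N presses it fully down: the weight of the battery cell does, a rubber disc does not.
- screwdriver: Screwdriver 170 mm long, lying among the tubs (lengthwise along its x). A bystander.
- brush: Brush 170 mm long, lying among the tubs (lengthwise along its x). A bystander.
- wrench: Wrench 160 mm long, lying among the tubs (lengthwise along its x). A bystander.
- mug: White mug, 76 mm wide, 90 mm high; origin at the centre of its underside. A bystander.
- tape: Green roll of tape, 100 mm wide, 24 mm high; origin at the centre of its underside. A bystander.
- books: Two books in a pile, 130 x 190 x 32 mm; origin at the centre of its underside. A bystander.
- can: Yellow can, 68 mm wide, 110 mm high; origin at the centre of its underside. A bystander.
Not all that is in view belongs to the job. Leave any green or turquoise look-alike of the tub_a alone.

How it is judged:
By the outcome, as a careful person would: the job done as asked, in the order asked, and still so for the second after the job is handed in, with the robot touching nothing.
It also fails if it takes over 72 s, if anything falls off the work surface, if the arm or the gripper's body presses on something with over 40 N, if the wrist force passes 120 N, or if a joint passes its speed limit or range.

## Working session

There is one attempt and no reset: what is moved stays moved. The work goes in short steps, Python scripts to look and compute and a tool call to move; the robot and the scene stay as the last step left them, time stands still between calls to the robot, and variables do not carry over. Pictures are saved under pics/ and viewed, and the job is handed in when it is done.

Besides the shell and the picture viewer there is one more tool, called after "Call:" as a command line: name --argument value ..., lists and objects as JSON in quotes. drive_tool: Moves the arm, as the interface text tells. Its arguments: {"type":"object","properties":{"gripper":{"type":"array"},"translation":{"type":"array"},"rotation":{"type":"array"},"newtons":{"type":"number"}},"required":["gripper","translation","rotation"]}

```bash
ls; mkdir -p pics
cat > h.py <<'E'
import numpy as np, cv2, pickle
from cell import bot
def snap(n,tag):
    s=bot.snapshot(n); pickle.dump(s,open(f'{tag}.pkl','wb')); cv2.imwrite(f'pics/{tag}.png',s['frame'][:,:,::-1]); return s
def K(s):
    f=240/np.tan(np.radians(s['fovy'])/2); return np.array([[f,0,s['cx']],[0,f,s['cy']],[0,0,1.]])
def ray(s,u,v):
    p=cv2.undistortPoints(np.array([[[u,v]]],float),K(s),np.array(s['dist_coeffs'],float))[0,0]
    R=np.array(s['R']);t=np.array(s['t'])
    return -R.T@t, R.T@np.array([p[0],p[1],1.])
def onz(s,u,v,z):
    c,d=ray(s,u,v); return c+d*(z-c[2])/d[2]
def pt(s,u,v):
    c,d=ray(s,u,v); return c+d*s['range_z'][int(round(v)),int(round(u))]
def proj(s,X):
    X=np.array(X,float).reshape(-1,3); r,_=cv2.Rodrigues(np.array(s['R'],float))
    return cv2.projectPoints(X,r,np.array(s['t'],float),K(s),np.array(s['dist_coeffs'],float))[0].reshape(-1,2)
def cloud(s):
    v,u=np.mgrid[0:480,0:640]
    p=cv2.undistortPoints(np.stack([u.ravel(),v.ravel()],1).astype(float)[:,None],K(s),np.array(s['dist_coeffs'],float))[:,0]
    z=s['range_z'].ravel(); P=np.c_[p*z[:,None],z]
    W=(P-np.array(s['t']))@np.array(s['R']); W[z<=0]=np.nan
    return W.reshape(480,640,3)
E
python3 - <<'E'
from h import *
for n in ['scene','top']:
    s=snap(n,n+'0'); print(n,s['fovy'],s['dist_coeffs'],(-np.array(s['R']).T@s['t']).round(), (s['range_z']>0).mean())
print(bot.observe())
E
```

```text
pics
scene 52.348699338277925 [-0.01374568  0.          0.          0.          0.        ] [1235. -476.  848.] 0.9960286458333333
top 48.56551425242134 [0.03355402 0.         0.         0.         0.        ] [ 346.    5. 1443.] 0.9960221354166666
{'time_s': 0.1, 'joint_positions': array([-1.28440793e+00,  1.31090989e-01,  1.48914296e+00, -1.62592427e-05,
        1.52302635e+00, -8.53581204e-02]), 'joint_velocities': array([ 0.00105465, -0.00074791, -0.00279854,  0.00012785,  0.00188116,
        0.00191282]), 'joint_efforts': array([ 1.86669458e-03, -5.61340570e+01, -4.93096626e+01,  7.71010900e-02,
        2.91282905e-02, -8.32071419e-05]), 'tool_pos': array([ 217.83907631, -558.50805924,  217.70422719]), 'tool_rot': array([ 2.01882447,  0.38136644, -2.01920145]), 'contact_force': array([-0.23143923,  0.84238998,  0.15109946]), 'ft_torque': array([ 0.03368856, -0.01988311,  0.01100252]), 'width': 93.22722789757483}
```

View pics/scene0.png

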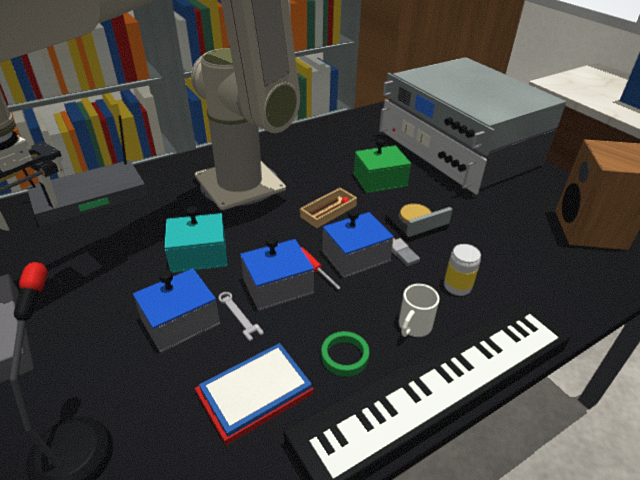

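View pics/top0.png

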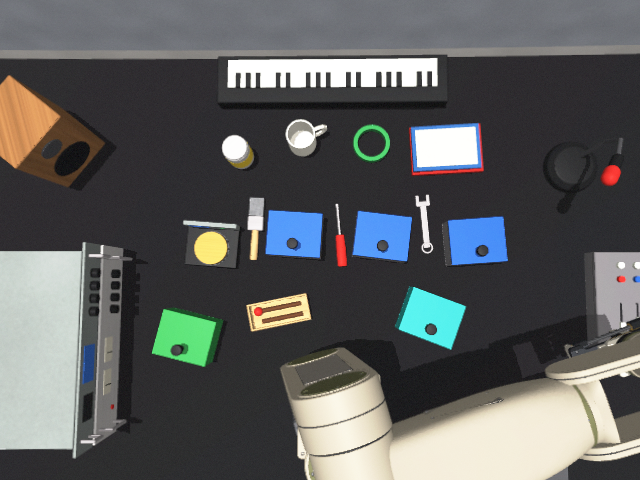

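The scene and top views show three blue-lidded tubs, at top-view pixels (295,234), (382,237) and (477,241). The turquoise tub at (430,318) and the green one at (187,338) are look-alikes to leave alone. The charger is at (211,246), with the screwdriver, brush and wrench lying between the tubs.

Run:
```python
from h import *
s=pickle.load(open('top0.pkl','rb')); W=cloud(s); hsv=cv2.cvtColor(s['frame'],cv2.COLOR_RGB2HSV)
m=cv2.inRange(hsv,(105,120,60),(125,255,255))
ok=(W[...,2]>74)&(W[...,2]<93)
# project onto z=83.5 by rays
n,l,st,c=cv2.connectedComponentsWithStats((m>0).astype(np.uint8)&ok.astype(np.uint8))
for i in range(1,n):
    if st[i,4]<300: continue
    P=W[l==i]; vv,uu=np.where(l==i)
    Q=np.array([onz(s,u,v,83.5)[:2] for u,v in zip(uu,vv)],np.float32)
    print(c[i].round(), st[i,4],cv2.minAreaRect(Q),'z',np.median(P[:,2]))
    # knob: black pixels within bbox with z>95
    x,y,w,h=st[i,:4]; sub=np.zeros(l.shape,bool); sub[y:y+h,x:x+w]=1
    k=sub&(W[...,2]>112)&(W[...,2]<135); vv,uu=np.where(k)
    q=[onz(s,u,v,126.5)[:2] for u,v in zip(uu,vv)]; print('  knob',len(q),np.mean(q,0),np.ptp(q,0), np.median(W[k][:,2]))
m=cv2.inRange(hsv,(18,100,100),(32,255,255)); m[:,:]=np.where((np.arange(640)[None]>180)&(np.arange(640)[None]<240)&(np.arange(480)[:,None]>215)&(np.arange(480)[:,None]<280),m,0)
vv,uu=np.where(m>0);Q=np.array([onz(s,u,v,36)[:2] for u,v in zip(uu,vv)],np.float32)
print('plate',cv2.minEnclosingCircle(Q),Q.mean(0),np.median(W[m>0][:,2]))
x=np.zeros_like(m,bool);x[215:232,178:242]=1
p=x&(W[...,2]>60)&(W[...,2]<80); print('panel',cv2.minAreaRect(W[p][:,:2].astype(np.float32)),p.sum())
for nme,(u,v) in dict(brush=(257,210),sd=(340,250),wr=(427,245),can=(235,145),mug=(301,125)).items(): print(nme,pt(s,u,v).round())
cv2.imwrite('pics/crop.png',cv2.resize(s['frame'][180:290,170:520,::-1],None,fx=2.2,fy=2.2,interpolation=2))
```

```text
[294. 233.] 2303 ((472.3255615234375, 115.89630889892578), (139.61166381835938, 114.9556655883789), 86.30194091796875) z 82.30403942454664
  knob 98 [444.62346858 116.96169457] [24.94999121 24.98898989] 124.30884770968842
[382. 235.] 2344 ((466.9654541015625, -110.22896575927734), (139.54066467285156, 114.88736724853516), 83.00984954833984) z 82.24810122723996
  knob 100 [ 439.52172145 -106.60870435] [24.82219622 24.71235328] 124.42858266148491
[477. 240.] 2402 ((455.52911376953125, -350.619873046875), (114.45874786376953, 141.05072021484375), 4.250601291656494) z 81.98133455545539
  knob 109 [ 427.94076553 -349.95559533] [24.61642455 26.84885043] 123.9208840422292
plate ((439.3587341308594, 342.2265930175781), 44.622589111328125) [438.9112  342.27298] nan
panel ((497.8028869628906, 337.0940856933594), (137.7931671142578, 13.45173168182373), 85.76287841796875) 259
brush [543. 222.  14.]
sd [433.  -3.  32.]
wr [ 449. -237.    6.]
can [696. 266. 113.]
mug [766. 102.  53.]
```

View pics/crop.png

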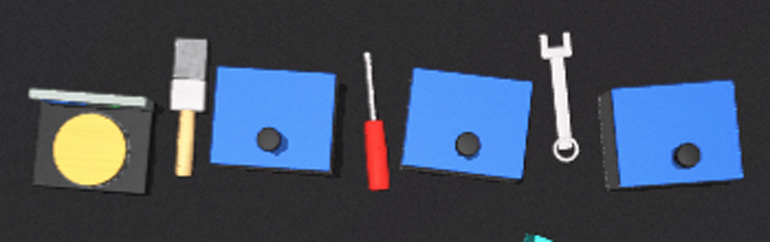

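```bash
cat >> h.py <<'E'
from scipy.spatial.transform import Rotation as Ro
def down(yaw,flip=0):  # tool x=-z ; y=jaw along tub y
    a=np.radians(yaw); y=np.array([-np.sin(a),np.cos(a),0])*(-1 if flip else 1); x=np.array([0,0,-1.]); return np.c_[x,y,np.cross(x,y)]
def rel(pos,Rt,o=None):
    o=o or bot.observe(); R=Ro.from_rotvec(o['tool_rot']).as_matrix()
    print('t cm',(R.T@(np.array(pos)-o['tool_pos'])/10).round(2),'rot deg',np.degrees(Ro.from_matrix(R.T@Rt).as_rotvec()).round(2))
TUB=dict(R=(455.5,-351.2,4.2),M=(467,-110.1,-7.0),L=(472.3,115.6,-3.8))
def knob(k,th):
    x,y,w=TUB[k]; a=np.radians(w); ex=np.array([np.cos(a),np.sin(a),0])
    c,s=np.cos(th),np.sin(th); X=57.5+(-85*c+43*s); Z=75.5+85*s+43*c
    return np.array([x,y,0])+ex*X+np.array([0,0,Z])
E
python3 - <<'E'
from h import *
o=bot.observe(); print(Ro.from_rotvec(o['tool_rot']).as_matrix().round(3))
for f in (0,1):
  for dz in (60,-19): rel(knob('R',0)+[0,0,dz],down(4.2,f))
E
```

```text
[[-0.     0.363 -0.932]
 [ 0.002 -0.932 -0.363]
 [-1.    -0.002 -0.   ]]
t cm [  3.94 -11.48 -27.04] rot deg [-1.629e+02 -1.400e-01  1.000e-02]
t cm [ 11.84 -11.47 -27.04] rot deg [-1.629e+02 -1.400e-01  1.000e-02]
t cm [  3.94 -11.48 -27.04] rot deg [1.71e+01 1.00e-02 1.00e-01]
t cm [ 11.84 -11.47 -27.04] rot deg [1.71e+01 1.00e-02 1.00e-01]
```

Call:
drive_tool --gripper '[7, 7, 7, 7, 7, 7, 7, 7, 7, 7, 7, 7]' --translation '[[0.4, -1.2, -3], [1, -3, -7], [1.5, -4.5, -11], [2, -6, -14.5], [2.5, -8, -18], [3, -9, -21.5], [3.5, -10.5, -25], [3.9, -11.5, -27], [3.9, -11.5, -27], [3.9, -11.5, -27], [3.9, -11.5, -27], [3.9, -11.5, -27]]' --rotation '[[2, 0, 0], [5, 0, 0], [8, 0, 0], [11, 0, 0], [14, 0, 0], [17.1, 0, 0], [17.1, 0, 0], [17.1, 0, 0], [17.1, 0, 0], [17.1, 0, 0], [17.1, 0, 0], [17.1, 0, 0]]' --newtons 8

```text
time_s: 1.3
tool_pos: [427.1, -354.8, 179.9]
tool_rot: [2.185, 0.078, -2.185]
contact_force: [-0.3, -0.6, 0.1]
width: 69.8
```

Run:
```python
from h import *
snap('wrist','w1'); rel(knob('R',0)+[0,0,-19],down(4.2,1)); print(bot.observe()['tool_pos'])
s=pickle.load(open('w1.pkl','rb')); print(proj(s,[knob('R',0)+[0,0,8]]))
```

```text
t cm [ 8.03 -0.15 -0.11] rot deg [-0.09 -0.   -0.02]
[ 427.11188189 -354.71777494  179.82619533]
[[321.94773659 261.8496097 ]]
```

View pics/w1.png

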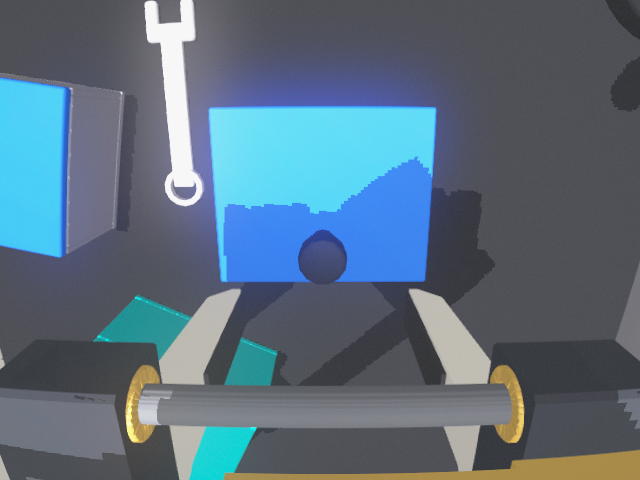

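The wrist view has the knob of the right blue lid at (322,259), within 3 px of the prediction, and centred between the fingers.

Call:
drive_tool --gripper '[7, 7, 7, 7, 7, 2, 2, 2, 2, 2, 2, 2]' --translation '[[2, 0, 0], [4, -0.1, 0], [6, -0.1, -0.1], [8, -0.1, -0.1], [8, -0.1, -0.1], [8, -0.1, -0.1], [8, -0.1, -0.1], [8, -0.1, -0.1], [8, -0.1, -0.1], [8, -0.1, -0.1], [8, -0.1, -0.1], [8, -0.1, -0.1]]' --rotation '[[0, 0, 0], [0, 0, 0], [0, 0, 0], [0, 0, 0], [0, 0, 0], [0, 0, 0], [0, 0, 0], [0, 0, 0], [0, 0, 0], [0, 0, 0], [0, 0, 0], [0, 0, 0]]' --newtons 8

```text
time_s: 2.55
tool_pos: [428.9, -353.3, 100.0]
tool_rot: [2.184, 0.079, -2.183]
contact_force: [-0.2, -2.8, 0.5]
width: 27.4
```

Run:
```python
from h import *
o=bot.observe(); print(o['tool_pos'],o['width'],o['contact_force'])
for th in np.arange(0,1.86,.1): print(round(th,2),end=' '); rel(o['tool_pos']+knob('R',th)-knob('R',0),down(4.2,1))
```

```text
[ 428.91757558 -353.33712937  100.03499573] 27.38686088112783 [-0.17085    -2.75409302  0.53062643]
0.0 t cm [ 0. -0. -0.] rot deg [-0.   -0.03 -0.08]
0.1 t cm [-0.83  0.   -0.47] rot deg [-0.   -0.03 -0.08]
0.2 t cm [-1.6   0.   -1.02] rot deg [-0.   -0.03 -0.08]
0.3 t cm [-2.32  0.   -1.65] rot deg [-0.   -0.03 -0.08]
0.4 t cm [-2.97  0.   -2.35] rot deg [-0.   -0.03 -0.08]
0.5 t cm [-3.55  0.   -3.1 ] rot deg [-0.   -0.03 -0.08]
0.6 t cm [-4.05  0.01 -3.91] rot deg [-0.   -0.03 -0.08]
0.7 t cm [-4.46  0.01 -4.77] rot deg [-0.   -0.03 -0.08]
0.8 t cm [-4.79  0.01 -5.67] rot deg [-0.   -0.03 -0.08]
0.9 t cm [-5.03  0.01 -6.59] rot deg [-0.   -0.03 -0.08]
1.0 t cm [-5.17  0.01 -7.53] rot deg [-0.   -0.03 -0.08]
1.1 t cm [-5.22  0.01 -8.48] rot deg [-0.   -0.03 -0.08]
1.2 t cm [-5.18  0.01 -9.43] rot deg [-0.   -0.03 -0.08]
1.3 t cm [-5.030e+00  1.000e-02 -1.037e+01] rot deg [-0.   -0.03 -0.08]
1.4 t cm [-4.80e+00  1.00e-02 -1.13e+01] rot deg [-0.   -0.03 -0.08]
1.5 t cm [-4.480e+00  1.000e-02 -1.219e+01] rot deg [-0.   -0.03 -0.08]
1.6 t cm [-4.060e+00  1.000e-02 -1.305e+01] rot deg [-0.   -0.03 -0.08]
1.7 t cm [ -3.57   0.   -13.86] rot deg [-0.   -0.03 -0.08]
1.8 t cm [ -2.99   0.   -14.62] rot deg [-0.   -0.03 -0.08]
```

Call:
drive_tool --gripper '[2, 2, 2, 2, 2, 2, 2, 2, 2, 2]' --translation '[[-0.83, 0, -0.47], [-1.6, 0, -1.02], [-2.32, 0, -1.65], [-2.97, 0, -2.35], [-3.55, 0, -3.1], [-4.05, 0, -3.91], [-4.46, 0, -4.77], [-4.79, 0, -5.67], [-5.03, 0, -6.59], [-5.17, 0, -7.53]]' --rotation '[[0, 0, 0], [0, 0, 0], [0, 0, 0], [0, 0, 0], [0, 0, 0], [0, 0, 0], [0, 0, 0], [0, 0, 0], [0, 0, 0], [0, 0, 0]]'

```text
time_s: 3.55
tool_pos: [504.5, -347.7, 152.2]
tool_rot: [2.184, 0.079, -2.183]
contact_force: [-0.1, -5.3, -0.9]
width: 27.5
```

Run:
```python
from h import *
o=bot.observe(); print(o['tool_pos'],o['width'],o['contact_force'])
snap('scene','s2')
```

```text
[ 504.46841135 -347.70554432  152.15994213] 27.526801892853445 [-0.13494792 -5.2559763  -0.92819032]
```

View pics/s2.png

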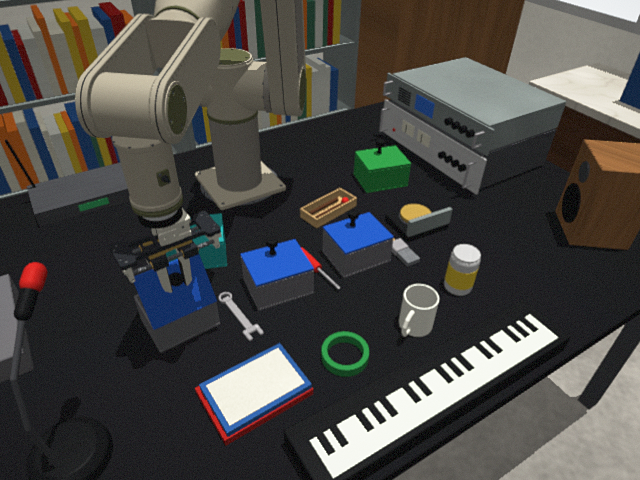

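The lid is opening cleanly with the tool vertical.

Call:
drive_tool --gripper '[2, 2, 2, 2, 2, 2, 2, 2, 6, 6, 6, 6, 6, 6, 6]' --translation '[[-0.05, 0, -0.95], [0, 0, -1.9], [0.14, 0, -2.84], [0.37, 0, -3.77], [0.69, 0, -4.66], [1.11, 0, -5.52], [1.6, 0, -6.33], [2.18, 0, -7.09], [2.18, 0, -7.09], [2.18, 0, -7.09], [2.18, 0, -7.09], [2.18, 0, -7.09], [-0.5, 0, -7.3], [-4, 0, -7.3], [-7, 0, -7.3]]' --rotation '[[0, 0, 0], [0, 0, 0], [0, 0, 0], [0, 0, 0], [0, 0, 0], [0, 0, 0], [0, 0, 0], [0, 0, 0], [0, 0, 0], [0, 0, 0], [0, 0, 0], [0, 0, 0], [0, 0, 0], [0, 0, 0], [0, 0, 0]]'

```text
time_s: 5.1
tool_pos: [576.4, -341.6, 222.8]
tool_rot: [2.184, 0.08, -2.184]
contact_force: [0.3, 0.1, 0.5]
width: 59.5
```

Run:
```python
from h import *
o=bot.observe(); print(o['tool_pos'],o['width'],o['contact_force'])
a=snap('scene','s3')['frame']; b=snap('top','t3')['frame']
cv2.imwrite('pics/c3.png',np.hstack([cv2.resize(a,(400,300)),cv2.resize(b,(400,300))])[:,:,::-1])
```

```text
[ 576.43674037 -341.58204465  222.831618  ] 59.54690076234865 [0.27227549 0.08581079 0.54518182]
```

View pics/c3.png

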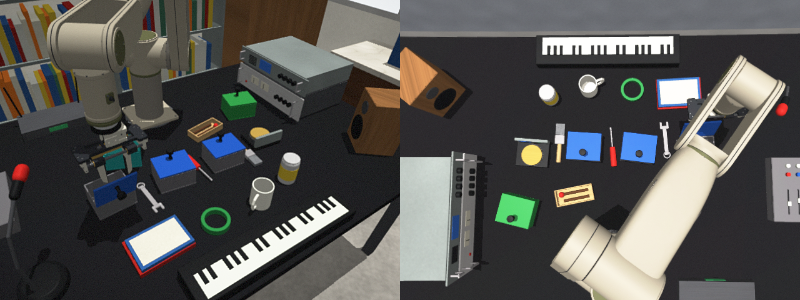

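Run:
```python
from h import *
rel([415,-345,270],down(4.2,1)); rel(knob('M',0)+[0,0,60],down(-7,1))
```

```text
t cm [-4.31 -1.   16.32] rot deg [ 0.   -0.42 -0.33]
t cm [  4.74 -24.63  12.17] rot deg [11.2  -0.45 -0.28]
```

Call:
drive_tool --gripper '[7, 7, 7, 7, 7, 7, 7]' --translation '[[-3, -0.3, 2], [-4.3, -0.6, 6], [-4.3, -1, 10], [-4.3, -1, 14], [-4.3, -1, 16.3], [-4.3, -1, 16.3], [-4.3, -1, 16.3]]' --rotation '[[0, 0, 0], [0, 0, 0], [0, -0.4, -0.3], [0, -0.4, -0.3], [0, -0.4, -0.3], [0, -0.4, -0.3], [0, -0.4, -0.3]]'

```text
time_s: 5.9
tool_pos: [413.2, -343.8, 264.2]
tool_rot: [2.18, 0.085, -2.194]
contact_force: [0.2, -0.2, -0.1]
width: 70.1
```

Run:
```python
from h import *
snap('wrist','w4'); rel(knob('M',0)+[0,0,60],down(-7,1))
```

```text
t cm [  8.67 -23.39  -4.38] rot deg [11.19  0.41  0.28]
```

View pics/w4.png

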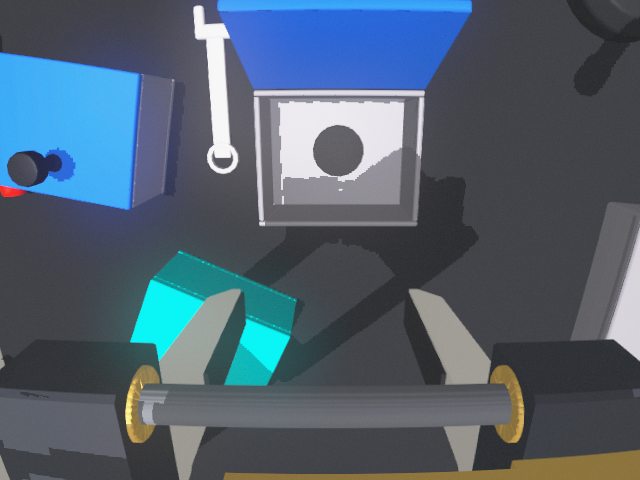

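The right tub holds only the black disc at (338,150), so the middle tub is next.

Call:
drive_tool --gripper '[7, 7, 7, 7, 7, 7, 7, 7, 7, 7]' --translation '[[0, -3, 0], [0, -7, 0], [0, -11, -1], [1, -15, -2], [3, -19, -3], [5, -22, -4], [8.5, -23.4, -4.4], [8.5, -23.4, -4.4], [8.5, -23.4, -4.4], [8.5, -23.4, -4.4]]' --rotation '[[2, 0, 0], [4, 0, 0], [6, 0, 0], [8, 0.4, 0.3], [11.2, 0.4, 0.3], [11.2, 0.4, 0.3], [11.2, 0.4, 0.3], [11.2, 0.4, 0.3], [11.2, 0.4, 0.3], [11.2, 0.4, 0.3]]'

```text
time_s: 6.95
tool_pos: [440.4, -107.7, 182.0]
tool_rot: [-2.16, 0.134, 2.157]
contact_force: [0.1, -0.2, 0.9]
width: 69.8
```

Run:
```python
from h import *
s=snap('wrist','w5'); print(proj(s,[knob('M',0)+[0,0,8]]));rel(knob('M',0)+[0,0,-19],down(-7,1)); print(bot.observe()['tool_pos'])
```

```text
[[322.60740918 263.91672201]]
t cm [ 8.27 -0.12  0.12] rot deg [-0.04 -0.12 -0.09]
[ 440.55504751 -107.95729972  182.21032766]
```

View pics/w5.png

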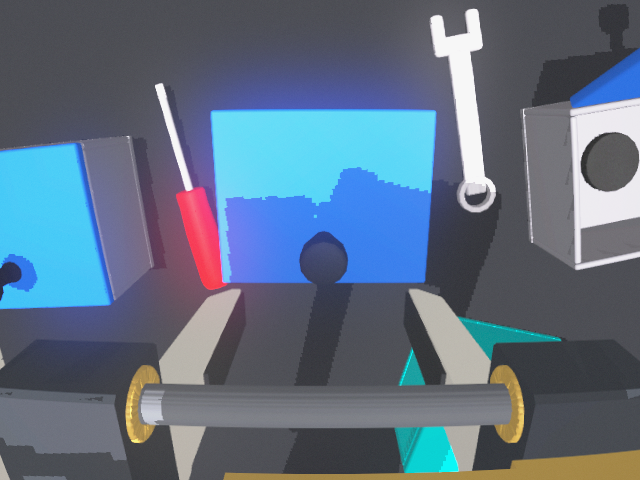

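The knob is at (323,258), close to the prediction of (323,264). I'll descend and grip it.

Call:
drive_tool --gripper '[7, 7, 7, 7, 7, 2, 2, 2, 2, 2, 2]' --translation '[[2, 0, 0], [4, 0, 0], [6.5, -0.1, 0], [8.2, -0.1, 0], [8.2, -0.1, 0], [8.2, -0.1, 0], [8.2, -0.1, 0], [8.2, -0.1, 0], [8.2, -0.1, 0], [8.2, -0.1, 0], [8.2, -0.1, 0]]' --rotation '[[0, 0, 0], [0, 0, 0], [0, 0, 0], [0, 0, 0], [0, 0, 0], [0, 0, 0], [0, 0, 0], [0, 0, 0], [0, 0, 0], [0, 0, 0], [0, 0, 0]]'

```text
time_s: 8.1
tool_pos: [439.6, -106.8, 98.6]
tool_rot: [-2.16, 0.135, 2.16]
contact_force: [-3.5, -9.4, -0.3]
width: 27.6
```

Call:
drive_tool --gripper '[2, 2, 2, 2, 2, 2, 2, 2, 2, 2]' --translation '[[-0.83, 0, -0.47], [-1.6, 0, -1.02], [-2.32, 0, -1.65], [-2.97, 0, -2.35], [-3.55, 0, -3.1], [-4.05, 0, -3.91], [-4.46, 0, -4.77], [-4.79, 0, -5.67], [-5.03, 0, -6.59], [-5.17, 0, -7.53]]' --rotation '[[0, 0, 0], [0, 0, 0], [0, 0, 0], [0, 0, 0], [0, 0, 0], [0, 0, 0], [0, 0, 0], [0, 0, 0], [0, 0, 0], [0, 0, 0]]'

```text
time_s: 9.1
tool_pos: [514.5, -116.0, 150.3]
tool_rot: [-2.159, 0.135, 2.16]
contact_force: [-1.6, -5.3, 0.7]
width: 27.8
```

Call:
drive_tool --gripper '[2, 2, 2, 2, 2, 2, 2, 2, 6, 6, 6, 6, 6, 6, 6]' --translation '[[-0.05, 0, -0.95], [0, 0, -1.9], [0.14, 0, -2.84], [0.37, 0, -3.77], [0.69, 0, -4.66], [1.11, 0, -5.52], [1.6, 0, -6.33], [2.18, 0, -7.09], [2.18, 0, -7.09], [2.18, 0, -7.09], [2.18, 0, -7.09], [2.18, 0, -7.09], [-0.5, 0, -7.3], [-4, 0, -7.3], [-7, 0, -7.3]]' --rotation '[[0, 0, 0], [0, 0, 0], [0, 0, 0], [0, 0, 0], [0, 0, 0], [0, 0, 0], [0, 0, 0], [0, 0, 0], [0, 0, 0], [0, 0, 0], [0, 0, 0], [0, 0, 0], [0, 0, 0], [0, 0, 0], [0, 0, 0]]'

```text
time_s: 10.6
tool_pos: [586.6, -123.6, 221.4]
tool_rot: [-2.158, 0.132, 2.159]
contact_force: [0.0, -0.0, 0.7]
width: 60.0
```

Call:
drive_tool --gripper '[7, 7, 7, 7, 7, 7, 7]' --translation '[[-3, 0, 2], [-4.3, 0, 6], [-4.3, 0, 10], [-4.3, 0, 14], [-4.3, 0, 16.3], [-4.3, 0, 16.3], [-4.3, 0, 16.3]]' --rotation '[[0, 0, 0], [0, 0, 0], [0, 0, 0], [0, 0, 0], [0, 0, 0], [0, 0, 0], [0, 0, 0]]'

```text
time_s: 11.3
tool_pos: [425.1, -104.0, 263.6]
tool_rot: [-2.16, 0.133, 2.157]
contact_force: [-0.2, 0.2, -0.4]
width: 70.3
```

Run:
```python
from h import *
snap('wrist','w6'); rel(knob('L',0)+[0,0,60],down(-3.8,1))
```

```text
t cm [  8.47 -22.22   0.78] rot deg [-3.2  -0.05 -0.05]
```

View pics/w6.png

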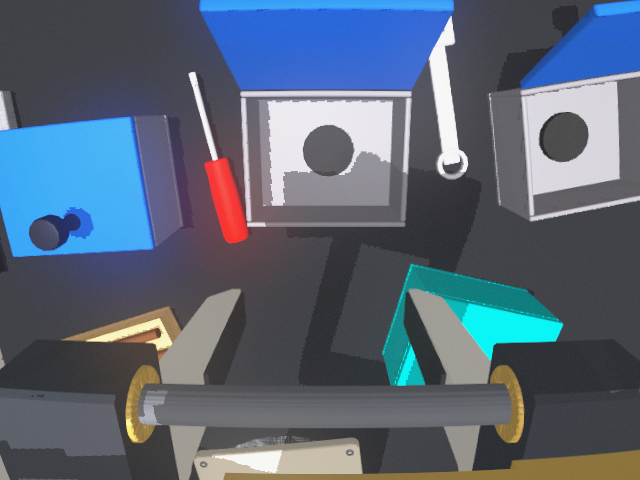

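The middle tub also has only a disc, at (328,151). The left tub is the last one left.

Call:
drive_tool --gripper '[7, 7, 7, 7, 7, 7, 7, 7, 7, 7]' --translation '[[0, -3, 0], [0, -7, 0], [0, -11, 0], [1, -15, 0.4], [3, -19, 0.8], [5, -22, 0.8], [8.4, -22.2, 0.8], [8.4, -22.2, 0.8], [8.4, -22.2, 0.8], [8.4, -22.2, 0.8]]' --rotation '[[-1, 0, 0], [-2, 0, 0], [-3.2, 0, 0], [-3.2, 0, 0], [-3.2, 0, 0], [-3.2, 0, 0], [-3.2, 0, 0], [-3.2, 0, 0], [-3.2, 0, 0], [-3.2, 0, 0]]'

```text
time_s: 12.35
tool_pos: [445.3, 116.9, 180.6]
tool_rot: [-2.189, 0.074, 2.186]
contact_force: [-0.6, 0.2, -0.6]
width: 70.1
```

Run:
```python
from h import *
s=snap('wrist','w7'); print(proj(s,[knob('L',0)+[0,0,8]]));rel(knob('L',0)+[0,0,-19],down(-3.8,1)); print(bot.observe()['tool_pos'])
```

```text
[[323.49940297 264.07142057]]
t cm [ 8.13 -0.05  0.08] rot deg [-0.06 -0.13 -0.01]
[445.4359783  116.88655418 180.81561773]
```

View pics/w7.png

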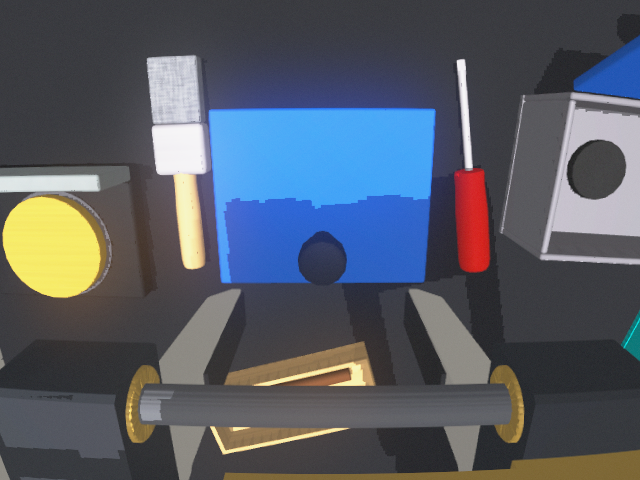

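The knob is at (322,258), centred between the fingers.

Call:
drive_tool --gripper '[7, 7, 7, 7, 7, 2, 2, 2, 2, 2, 2]' --translation '[[2, 0, 0], [4, 0, 0], [6.5, 0, 0], [8.1, 0, 0], [8.1, 0, 0], [8.1, 0, 0], [8.1, 0, 0], [8.1, 0, 0], [8.1, 0, 0], [8.1, 0, 0], [8.1, 0, 0]]' --rotation '[[0, 0, 0], [0, 0, 0], [0, 0, 0], [0, 0, 0], [0, 0, 0], [0, 0, 0], [0, 0, 0], [0, 0, 0], [0, 0, 0], [0, 0, 0], [0, 0, 0]]'

```text
time_s: 13.5
tool_pos: [444.3, 118.2, 98.1]
tool_rot: [-2.187, 0.071, 2.187]
contact_force: [0.8, 8.8, -0.0]
width: 27.6
```

Call:
drive_tool --gripper '[2, 2, 2, 2, 2, 2, 2, 2, 2, 2]' --translation '[[-0.83, 0, -0.47], [-1.6, 0, -1.02], [-2.32, 0, -1.65], [-2.97, 0, -2.35], [-3.55, 0, -3.1], [-4.05, 0, -3.91], [-4.46, 0, -4.77], [-4.79, 0, -5.67], [-5.03, 0, -6.59], [-5.17, 0, -7.53]]' --rotation '[[0, 0, 0], [0, 0, 0], [0, 0, 0], [0, 0, 0], [0, 0, 0], [0, 0, 0], [0, 0, 0], [0, 0, 0], [0, 0, 0], [0, 0, 0]]'

```text
time_s: 14.5
tool_pos: [519.5, 113.5, 149.9]
tool_rot: [-2.187, 0.071, 2.188]
contact_force: [-0.7, 4.7, 1.6]
width: 28.0
```

Call:
drive_tool --gripper '[2, 2, 2, 2, 2, 2, 2, 2, 6, 6, 6, 6, 6, 6, 6]' --translation '[[-0.05, 0, -0.95], [0, 0, -1.9], [0.14, 0, -2.84], [0.37, 0, -3.77], [0.69, 0, -4.66], [1.11, 0, -5.52], [1.6, 0, -6.33], [2.18, 0, -7.09], [2.18, 0, -7.09], [2.18, 0, -7.09], [2.18, 0, -7.09], [2.18, 0, -7.09], [-0.5, 0, -7.3], [-4, 0, -7.3], [-7, 0, -7.3]]' --rotation '[[0, 0, 0], [0, 0, 0], [0, 0, 0], [0, 0, 0], [0, 0, 0], [0, 0, 0], [0, 0, 0], [0, 0, 0], [0, 0, 0], [0, 0, 0], [0, 0, 0], [0, 0, 0], [0, 0, 0], [0, 0, 0], [0, 0, 0]]'

```text
time_s: 16.0
tool_pos: [591.9, 107.4, 221.0]
tool_rot: [-2.188, 0.074, 2.188]
contact_force: [0.7, 0.7, 1.2]
width: 60.1
```

Call:
drive_tool --gripper '[7, 7, 7, 7, 7, 7, 7]' --translation '[[-3, 0, 2], [-4.3, 0, 6], [-4.3, 0, 10], [-4.3, 0, 14], [-4.3, 0, 16.3], [-4.3, 0, 16.3], [-4.3, 0, 16.3]]' --rotation '[[0, 0, 0], [0, 0, 0], [0, 0, 0], [0, 0, 0], [0, 0, 0], [0, 0, 0], [0, 0, 0]]'

```text
time_s: 16.7
tool_pos: [429.5, 118.3, 263.1]
tool_rot: [-2.19, 0.073, 2.187]
contact_force: [0.0, 0.5, -0.2]
width: 69.8
```

Run:
```python
from h import *
s=snap('wrist','w8'); W=cloud(s); hsv=cv2.cvtColor(s['frame'],cv2.COLOR_RGB2HSV)
m=cv2.inRange(hsv,(3,130,80),(20,255,255)); m[280:]=0
k=(m>0)&(np.abs(W[...,2]-65)<6); vv,uu=np.where(k)
if len(uu):
    Q=np.array([onz(s,u,v,65)[:2] for u,v in zip(uu,vv)],np.float32); print(len(Q),cv2.minEnclosingCircle(Q),Q.mean(0),np.median(W[k][:,2]),uu.mean(),vv.mean())
```

```text
61 ((471.0532531738281, 124.7319564819336), 22.117660522460938) [473.5716   122.288864] 62.63184952460545 316.40983606557376 157.65573770491804
```

View pics/w8.png

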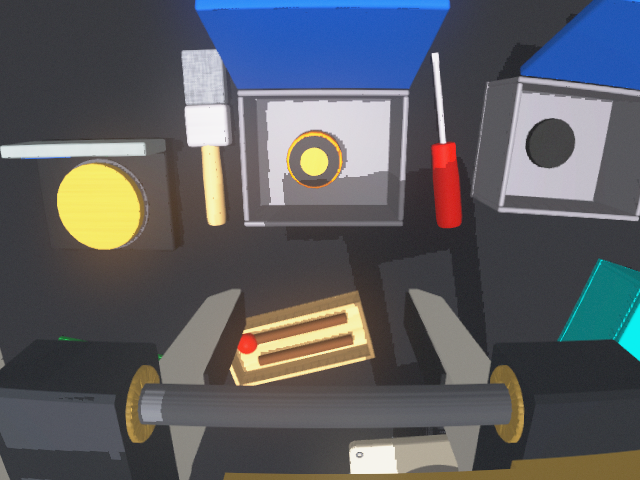

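The orange-rimmed cell stands in the left tub, top centred at about (314,160).

Run:
```python
from h import *
s=pickle.load(open('w8.pkl','rb'))
hsv=cv2.cvtColor(s['frame'],cv2.COLOR_RGB2HSV)
m=cv2.inRange(hsv,(3,130,80),(20,255,255)); M=np.zeros_like(m); M[125:195,280:350]=m[125:195,280:350]
vv,uu=np.where(M>0); 
for z in(63,65): 
    Q=np.array([onz(s,u,v,z)[:2] for u,v in zip(uu,vv)],np.float32); print(cv2.minEnclosingCircle(Q))
c=onz(s,314.3,159.8,65); print(c)
# tub rim check: outer corners/inner floor
for u,v in((240,92),(410,92),(404,224),(246,224)): print(onz(s,u,v,75).round(1))
x,y,w=TUB['L'];a=np.radians(-w); d=c[:2]-[x,y]; print('in tub',np.array([[np.cos(a),-np.sin(a)],[np.sin(a),np.cos(a)]])@d)
p=cv2.minEnclosingCircle(Q)[0]
rel([p[0],p[1],130],down(-3.8,1)); rel([p[0],p[1],24],down(-3.8,1))
```

```text
((471.8080749511719, 124.43092346191406), 24.68437385559082)
((472.017822265625, 124.36866760253906), 24.54951286315918)
[472.00422244 124.22921359  65.        ]
[532.  180.1  75. ]
[523.   42.6  75. ]
[412.4  49.4  75. ]
[421.5 187.8  75. ]
in tub [-0.86701893  8.59063966]
t cm [13.29 -0.9  -4.15] rot deg [-0.   -0.04 -0.03]
t cm [23.89 -0.9  -4.15] rot deg [-0.   -0.04 -0.03]
```

Call:
drive_tool --gripper '[6.6, 6.6, 6.6, 6.6, 6.6, 6.6, 6.6, 6.6, 6.6, 6.6, 6.6, 6.6]' --translation '[[3, -0.9, -1.5], [6, -0.9, -3], [9, -0.9, -4.1], [12, -0.9, -4.1], [14, -0.9, -4.1], [16, -0.9, -4.1], [18, -0.9, -4.1], [20, -0.9, -4.1], [22, -0.9, -4.1], [23.5, -0.9, -4.1], [23.9, -0.9, -4.1], [23.9, -0.9, -4.1]]' --rotation '[[0, 0, 0], [0, 0, 0], [0, 0, 0], [0, 0, 0], [0, 0, 0], [0, 0, 0], [0, 0, 0], [0, 0, 0], [0, 0, 0], [0, 0, 0], [0, 0, 0], [0, 0, 0]]'

```text
time_s: 17.95
tool_pos: [470.6, 124.1, 22.6]
tool_rot: [-2.185, 0.074, 2.191]
contact_force: [1.0, -0.3, 0.3]
width: 65.8
```

Call:
drive_tool --gripper '[4, 4, 4, 4, 4, 4]' --translation '[[0, 0, 0], [0, 0, 0], [0, 0, 0], [0, 0, 0], [0, 0, 0], [0, 0, 0]]' --rotation '[[0, 0, 0], [0, 0, 0], [0, 0, 0], [0, 0, 0], [0, 0, 0], [0, 0, 0]]' --newtons 20

```text
time_s: 18.55
tool_pos: [471.8, 124.6, 24.5]
tool_rot: [-2.19, 0.073, 2.186]
contact_force: [0.3, -0.5, 6.6]
width: 49.6
```

Call:
drive_tool --gripper '[4, 4, 4, 4, 4, 4, 4]' --translation '[[-0.5, 0, 0], [-1.5, 0, 0], [-4, 0, 0], [-7, 0, 0], [-10, 0, 0], [-12, 0, 0], [-12, 0, 0]]' --rotation '[[0, 0, 0], [0, 0, 0], [0, 0, 0], [0, 0, 0], [0, 0, 0], [0, 0, 0], [0, 0, 0]]'

```text
time_s: 19.25
tool_pos: [472.9, 124.8, 147.2]
tool_rot: [-2.193, 0.072, 2.182]
contact_force: [0.4, 0.4, -3.4]
width: 49.4
```

Run:
```python
from h import *
o=bot.observe(); print(o['tool_pos'],o['width'],o['contact_force'])
t=snap('top','t9'); s=snap('wrist','w9')
for q,b in ((t,None),(s,None)):
    hsv=cv2.cvtColor(q['frame'],cv2.COLOR_RGB2HSV); m=cv2.inRange(hsv,(20,100,100),(32,255,255))
    n,l,st,c=cv2.connectedComponentsWithStats(m)
    for i in range(1,n):
        if st[i,4]>300:
            vv,uu=np.where(l==i); Q=np.array([onz(q,u,v,36)[:2] for u,v in zip(uu,vv)],np.float32); print(c[i].round(),cv2.minEnclosingCircle(Q),Q.mean(0))
rel([439.1,342.2,o['tool_pos'][2]],down(-4,1))
```

```text
[472.90120654 124.84024346 147.21608687] 49.37969499703845 [ 0.44919948  0.41591045 -3.44755119]
[210. 247.] ((439.3465270996094, 342.19451904296875), 44.5900764465332) [438.94232 342.1943 ]
[ 47. 293.] ((441.38861083984375, 339.8748474121094), 47.27065658569336) [440.7184  336.73068]
[324. 357.] ((375.1164855957031, 130.93447875976562), 27.333271026611328) [375.98672 130.8905 ]
[189. 405.] ((335.60040283203125, 243.31951904296875), 39.78071975708008) [336.3768  243.29564]
[460. 406.] ((321.03704833984375, 26.345582962036133), 39.803985595703125) [321.5334    25.015606]
[507. 471.] ((234.317138671875, 12.628952026367188), 157.5284423828125) [244.32437  -24.739498]
t cm [ -0.42 -21.51   4.59] rot deg [ 0.2   0.02 -0.04]
```

View pics/w9.png

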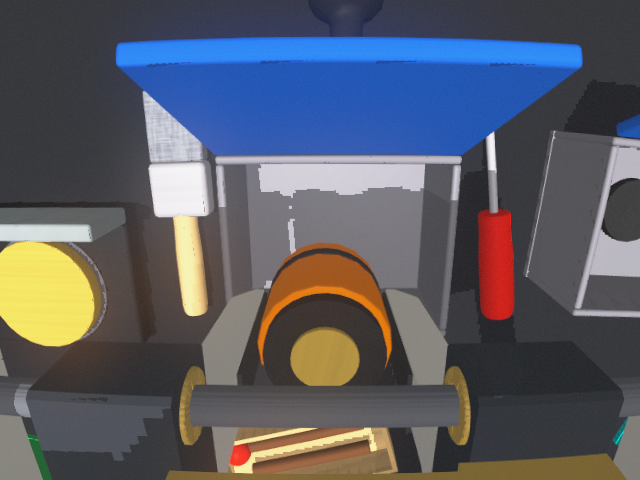

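The cell is in the grip (width 49.4 mm, about 3.4 N) and clear of the rim. Next I'll move it over the plate.

Call:
drive_tool --gripper '[4, 4, 4, 4, 4, 4, 4, 4, 4, 4, 4, 4, 4]' --translation '[[-0.4, -1.5, 0.3], [-0.4, -4.5, 1], [-0.4, -8, 1.7], [-0.4, -12, 2.6], [-0.4, -16, 3.4], [-0.4, -19, 4], [-0.4, -21, 4.6], [-0.4, -21.5, 4.6], [1, -21.5, 4.6], [3, -21.5, 4.6], [5, -21.5, 4.6], [7, -21.5, 4.6], [7, -21.5, 4.6]]' --rotation '[[0, 0, 0], [0, 0, 0], [0, 0, 0], [0, 0, 0], [0, 0, 0], [0, 0, 0], [0, 0, 0], [0, 0, 0], [0, 0, 0], [0, 0, 0], [0, 0, 0], [0, 0, 0], [0, 0, 0]]'

```text
time_s: 20.65
tool_pos: [436.2, 338.6, 67.9]
tool_rot: [-2.182, 0.081, 2.198]
contact_force: [-0.7, -0.0, -4.1]
width: 49.7
```

Run:
```python
from h import *
o=bot.observe(); print(o['tool_pos'],o['width'],o['contact_force']); rel([439.2,342.2,52],down(-4,1))
s=snap('wrist','w10'); s=snap('scene','s10')
cv2.imwrite('pics/s10c.png',cv2.resize(s['frame'][130:330,260:520,::-1],None,fx=3,fy=3,interpolation=2))
```

```text
[436.24583167 338.60664037  67.94661978] 49.69862682099434 [-0.71035713 -0.04901483 -4.13597237]
t cm [ 1.59 -0.39 -0.28] rot deg [ 0.13  0.42 -0.36]
```

View pics/s10c.png

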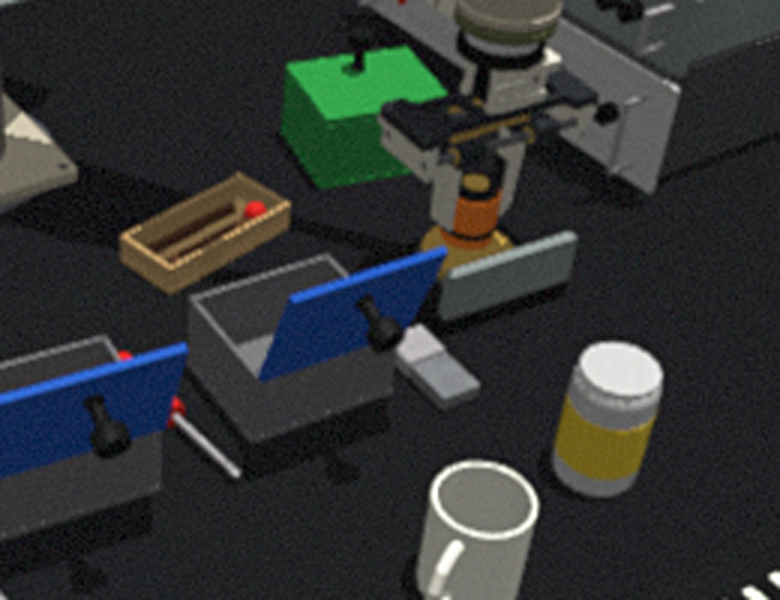

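View pics/w10.png

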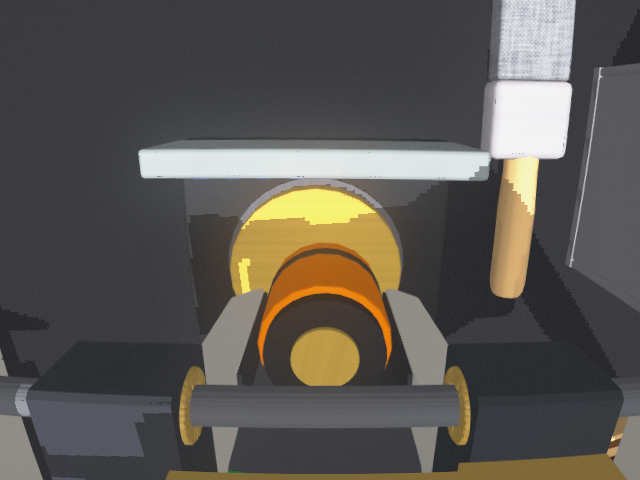

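The cell hangs over the yellow plate, about 4 mm off centre. I'll trim that out and lower slowly.

Call:
drive_tool --gripper '[4, 4, 4, 4, 4, 4, 4, 4]' --translation '[[0.2, -0.2, -0.2], [0.4, -0.3, -0.3], [0.6, -0.3, -0.3], [0.8, -0.3, -0.3], [1, -0.3, -0.3], [1.1, -0.3, -0.3], [1.1, -0.3, -0.3], [1.1, -0.3, -0.3]]' --rotation '[[0, 0, 0], [0, 0, 0], [0, 0, 0], [0, 0, 0], [0, 0, 0], [0, 0, 0], [0, 0, 0], [0, 0, 0]]'

```text
time_s: 21.55
tool_pos: [442.3, 344.8, 62.3]
tool_rot: [-2.188, 0.073, 2.189]
contact_force: [0.1, -1.0, -3.7]
width: 49.7
```

Call:
drive_tool --gripper '[4, 4, 4, 4, 4, 4, 4]' --translation '[[0.15, 0.2, 0.2], [0.3, 0.3, 0.3], [0.45, 0.3, 0.3], [0.6, 0.3, 0.3], [0.7, 0.3, 0.3], [0.7, 0.3, 0.3], [0.7, 0.3, 0.3]]' --rotation '[[0, 0, 0], [0, 0, 0], [0, 0, 0], [0, 0, 0], [0, 0, 0], [0, 0, 0], [0, 0, 0]]'

```text
time_s: 22.25
tool_pos: [439.2, 342.0, 55.4]
tool_rot: [-2.187, 0.073, 2.189]
contact_force: [-0.2, 0.2, -2.6]
width: 49.6
```

Call:
drive_tool --gripper '[4, 4, 4, 4, 4, 4]' --translation '[[0.1, 0, 0], [0.2, 0, 0], [0.3, 0, 0], [0.4, 0, 0], [0.4, 0, 0], [0.4, 0, 0]]' --rotation '[[0, 0, 0], [0, 0, 0], [0, 0, 0], [0, 0, 0], [0, 0, 0], [0, 0, 0]]'

```text
time_s: 22.85
tool_pos: [439.3, 342.1, 51.4]
tool_rot: [-2.188, 0.073, 2.188]
contact_force: [0.6, -0.4, -2.8]
width: 49.7
```

Call:
drive_tool --gripper '[4, 4, 4, 4, 4, 4]' --translation '[[0.1, 0, 0], [0.2, 0, 0], [0.3, 0, 0], [0.35, 0, 0], [0.35, 0, 0], [0.35, 0, 0]]' --rotation '[[0, 0, 0], [0, 0, 0], [0, 0, 0], [0, 0, 0], [0, 0, 0], [0, 0, 0]]'

```text
time_s: 23.45
tool_pos: [439.2, 342.0, 47.9]
tool_rot: [-2.188, 0.073, 2.188]
contact_force: [0.5, 0.4, -3.1]
width: 49.5
```

Run:
```python
from h import *
s=snap('scene','s11'); print(bot.observe()['contact_force'])
a=cv2.resize(s['frame'][170:250,380:470,::-1],None,fx=4,fy=4,interpolation=2)
w=snap('wrist','w11'); b=cv2.resize(w['frame'][150:400,190:470,::-1],None,fx=1.28,fy=1.28)
cv2.imwrite('pics/s11c.png',np.hstack([a,b]))
```

```text
[-0.25111134  0.97070765 -2.04123853]
```

View pics/s11c.png

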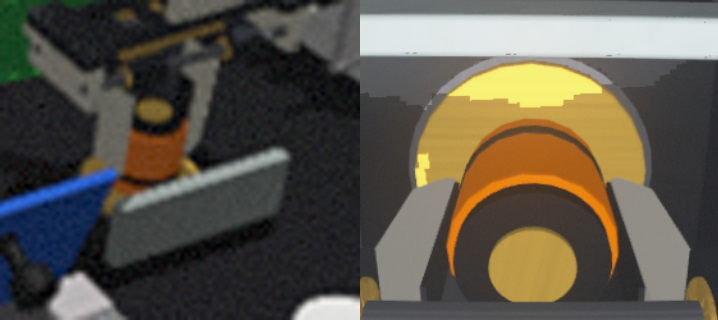

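Call:
drive_tool --gripper '[4, 4, 4, 4]' --translation '[[0.1, 0, 0], [0.15, 0, 0], [0.15, 0, 0], [0.15, 0, 0]]' --rotation '[[0, 0, 0], [0, 0, 0], [0, 0, 0], [0, 0, 0]]'

```text
time_s: 23.95
tool_pos: [439.3, 342.1, 47.4]
tool_rot: [-2.188, 0.073, 2.188]
contact_force: [-3.4, -2.1, 6.9]
width: 49.7
```

The force jumped to +6.9 N, so the plate is on its stop. I'll back off 1 mm and open the fingers.

Call:
drive_tool --gripper '[4, 4, 5.2, 5.6, 6, 6.4, 6.6, 6.6, 6.6, 6.6, 6.6, 6.6, 6.6, 6.6, 6.6]' --translation '[[-0.1, 0, 0], [-0.1, 0, 0], [-0.1, 0, 0], [-0.1, 0, 0], [-0.1, 0, 0], [-0.1, 0, 0], [-0.1, 0, 0], [-0.1, 0, 0], [-1, 0, 0], [-3, 0, 0], [-6, 0, 0], [-9, 0, 0], [-13, 0, 0], [-15, 0, 0], [-15, 0, 0]]' --rotation '[[0, 0, 0], [0, 0, 0], [0, 0, 0], [0, 0, 0], [0, 0, 0], [0, 0, 0], [0, 0, 0], [0, 0, 0], [0, 0, 0], [0, 0, 0], [0, 0, 0], [0, 0, 0], [0, 0, 0], [0, 0, 0], [0, 0, 0]]'

```text
time_s: 25.45
tool_pos: [441.4, 343.5, 201.6]
tool_rot: [-2.193, 0.068, 2.179]
contact_force: [0.3, 1.1, 1.0]
width: 65.9
```

Run:
```python
from h import *
w=snap('wrist','w12'); s=snap('scene','s12'); W=cloud(w)
hsv=cv2.cvtColor(w['frame'],cv2.COLOR_RGB2HSV)
m=cv2.inRange(hsv,(3,130,80),(18,255,255)); k=(m>0)&(W[...,2]>20)&(W[...,2]<120)&(np.hypot(W[...,0]-439,W[...,1]-342)<50)
print('cell z max',np.nanpercentile(W[k][:,2],[50,95]),W[k][:,:2].mean(0))
k=(np.hypot(W[...,0]-439,W[...,1]-342)<40)&(W[...,2]<50); print('plate z',np.nanmedian(W[k][:,2]))
k=(np.hypot(W[...,0]-439,W[...,1]-342)<26)&(W[...,2]>70)&(W[...,2]<110); print('top z',np.nanmedian(W[k][:,2]),np.nanmean(W[k][:,:2],0),np.nanstd(W[k][:,2]))
W=cloud(s);k=(np.hypot(W[...,0]-439,W[...,1]-342)<24)&(W[...,2]>70)&(W[...,2]<110); print('scene top z',np.nanmedian(W[k][:,2]))
cv2.imwrite('pics/c12.png',np.hstack([cv2.resize(w['frame'],(400,300)),cv2.resize(s['frame'],(400,300))])[:,:,::-1])
```

```text
cell z max [77.82956068 81.21831152] [452.56942889 341.01641308]
plate z 27.98287940833035
top z 85.95329778125193 [441.20039011 341.87194165] 3.4734743273482667
scene top z 84.68654060206967
```

View pics/c12.png

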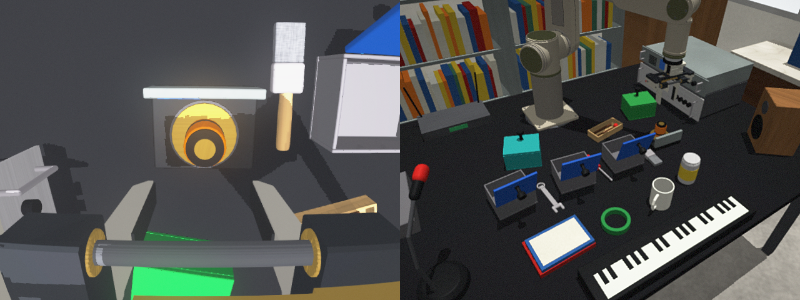

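The cell stands upright at the centre of the plate, whose surface now measures 28.0 mm (36 minus the full 8 mm travel). The gripper is clear, so I'll let the arm settle and hand in.

Call:
drive_tool --gripper '[6.6, 6.6, 6.6, 6.6, 6.6]' --translation '[[0, 0, 0], [0, 0, 0], [0, 0, 0], [0, 0, 0], [0, 0, 0]]' --rotation '[[0, 0, 0], [0, 0, 0], [0, 0, 0], [0, 0, 0], [0, 0, 0]]'

```text
time_s: 26.05
tool_pos: [439.1, 342.0, 196.0]
tool_rot: [-2.187, 0.074, 2.189]
contact_force: [-0.0, 0.4, -0.5]
width: 66.2
```

Run:
```python
from h import *
print(bot.finish_job(), bot.observe()['time_s'])
```

```text
the job is handed in; nothing more can be done
the job is handed in; nothing more can be done
```

The orange battery cell is standing on the charger's brass plate, and the job was handed in at about 26 s of the 72 s allowed. I opened the lids right, middle, then left. The first two tubs held only black discs, and the cell was in the left one.

- **Plate:** its surface measured 28.0 mm after release, which is the full 8 mm of travel, with only the cell's weight on it.
- **Cell:** it stands upright within about 2 mm of the plate centre. The median top height read 85–86 mm where 88 mm was expected; those readings are noisy, so I did not treat it as a fault.
- **Force:** while lowering, the last step met the plate's stop at about 7 N, so I backed off 1 mm before opening the fingers.
- **Other things:** the three lids are left open. The other objects look unmoved in the last pictures, judged by eye. The gripper was 10 cm clear at hand-in.

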